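# Show the label of the notched wood sample

## Robot

A 6-joint arm with a two-finger parallel gripper is mounted at the origin on a cart in front of the work surface, level with it; the furniture and walls round the work are solid. World frame = base frame: x ahead of the robot, y to its left, z up, the work surface at z = 0. Lengths are in m, angles in degrees, forces in N, time in s.
With the tool pointing down it reaches from about 0.35 to 0.875 m from the base axis. Payload 4.2 kg.
Tool frame: the origin (TCP) lies between the finger pads; the fingertips stand 25 mm ahead of it and the grasp point (between the pads) lies 6 mm ahead of it (r.tips_ahead is the distance from the TCP to the fingertips, in m); z points along the fingers, y is the direction in which the jaws open and shut (so a half turn about z gives the same grasp; the last joint's range is limited). The gripper opens to 87 mm and grips with 3 to 60 N. Pads are 19 mm wide; open, the fingers measure 117 mm over their backs; the gripper's body (75 mm by 190 mm) begins 51 mm behind the grasp point.
Start: joints at [-57.834, 22.042, 0.453, 0, -68.411, -14.817], TCP at [0.186, -0.597, 0.248] pointing down, gripper open.
Joint ranges: [-179.83, 179.83], [-69.29, 118.12], [-61.27, 80.66], [-181.25, 117.63], [-171.15, -9.14], [-177.46, 177.46]. Speed limits (degrees/s): [159.86, 159.86, 180, 180, 180, 180].

## Interface

Orientations are given as a 3x3 rotation matrix whose columns are the frame's x, y, z axes.
In Python, from station import r, vision, finish_job gives the robot as it stands.
- The arm moves only by the shell command python3 -m jog 'ROWS'. ROWS is a JSON object of lists of equal length, an entry for each row: "rot": the turn, a rotation vector about the world's x, y, z in degrees, a list of three; "delta_pos": the shift along the world's x, y, z in mm, a list of three; "grip": the opening in per cent of the stroke, from 0 (shut) to 100 (fully open). A call has 1 to 10 rows; each row shifts and turns the commanded pose from where the row before left it; what a row does not reach is not made up. A row lasts 1/12 s, in which the tool goes at most 41.7 mm and 7.16 degrees, less where a joint would pass 70% of its speed; a pose out of reach is approached as far as the arm can. A call with a gripper value outside its range is refused whole. The fingers move at their own pace and stop on an object; the grip force is fixed at half the most. Time passes only in rows, so rows that do not move let the fingers close. It gives the time, the measured TCP pose, the force and the opening at its end, in the units of the state.
- r.sense(): the state, without advancing time (a new reading comes with each control period).
- vision.capture(name): name is "scene" or "side" or "wrist"; returns a dict with "frame" (420x560x3 uint8, red, green, blue), "K" (3x3 intrinsics, pixels), "xyz" and "orientation" of the camera in the world. Camera axes: x right, y up, looking along -z (the intrinsics and any distortion apply to the point x, -y, -z); pixel columns grow to the right and rows downward; lengths in m; the calibration is good to about 2 mm. A picture is of the moment at which its call begins. There is no depth.
- finish_job(): hands the job in, once; it reports no verdict.
The state is a dict: "time_s": time; "joints": joint angles; "joint_velocities": joint speeds; "effort": joint torques, N m; "tcp_pos": TCP position; "ee_rot": TCP orientation; "wrist_force": force on the tool from outside, world axes, zero at the start; "moment": the same for the moment, N m; "gripper_width": opening from 0.0 (shut) to 1.0 (fully open).
Only numpy, scipy, OpenCV 4.12 (cv2) and the standard library are available. Lean on these libraries where they do the work, as an engineer would, in place of code of your own. Each camera call takes 0.05 s, during which the arm holds its last target. There are 200 camera calls.

## Task

Two wood sample tablets stand on edge in the small rack; take out the one with a notch in the top corner of its labelled end, gripping it by its plain end without touching the label. Finish holding it still, well up in the air above the small lidded turned box, tipped back at least half way from upright to flat so that its label faces upward: the program ends with the tablet still in the gripper. Leave the other tablet standing in the rack and do not disturb the turned box.

Things in the scene. Friction and masses are not known exactly. Their poses are not given: they have to be found in the camera images.
- notched_tablet: Tablet to show: loose pale wood board, 130 long (x) x 12 thick (y) x 56 mm high (z, up in the rack), about 60 g. Origin: centre of its lower edge, 8 mm above the bench. 18 x 18 mm notch through the top corner at the +x end. Label on the +y face, +x half; the -x half is plain on both faces. Stands in either slot, at any yaw.
- notched_tablet_label: The label, fixed on the notched tablet: paper in a thin brass frame, 44 x 27 mm, standing 2 mm proud of the +y face, spanning x = 2 to 46 mm and z = 20 to 48 mm of the tablet. This entry's frame is the tablet's own frame (same origin and axes).
- notched_tablet_center (a point): Middle of the notched tablet: 28 mm above its underside edge, mid-length and mid-thickness.
- square_tablet: The other tablet, in the other slot: same size, wood and label, but with all four corners square (no notch). Origin and axes as for the notched one. In the rack its label faces away from the side faced by the notched tablet's.
- rack: Low wooden rack fixed to the bench, base 110 x 130 x 8 mm, origin at the centre of its underside, any yaw, same after a half turn. Two slots 14 mm wide along its x, centred at y = +40 and -40 mm, each between two rails 90 mm long, 10 mm thick, tops 26 mm above the bench. Tablets show 38 mm above the rails.
- turned_box: Small lidded round box of turned dark wood with a little knob on top, 57 mm diameter, 64 mm high, loose; origin at the centre of its underside on the bench. It stands in front of a large fixed lathe (bed end at about x 0.48 to 0.65, y > -0.2; its tailstock further left rises above 0.3 m): swing past the lathe close to the base.
Not all that is in view belongs to the job. Leave any pink or yellow look-alike of the turned_box alone.

How it is judged (in metres and radians):
At the end, for the whole second after the job is handed in: Notched tablet gripped on its plain half, still, centre over 130 mm up and within 70 mm of the turned box's axis, touching neither box nor rack, label face within 55 deg of straight up; box upright and square tablet standing in the rack, each within 30 mm of its start (angle between notched_tablet's own y axis and vertical below 0.96 rad and height (world z) of notched_tablet_center above 0.13 m and horizontal distance between notched_tablet_center and turned_box below 0.07 m and x of the grasp point in the frame of notched_tablet below 0 m and contact force between the fingers and notched_tablet above 1 N and contact force between notched_tablet and turned_box below 0.1 N and contact force between notched_tablet and rack below 0.1 N and linear speed of notched_tablet below 0.03 m/s and angle between turned_box's own z axis and vertical below 0.1 rad and distance of each of turned_box, square_tablet from where it was at the start of the episode below 0.03 m and angle between square_tablet's own z axis and vertical below 0.25 rad); the arm keeps its last pose, push and grip.
It fails at once if the fingers touch the notched tablet's label (contact force between the fingers and notched_tablet_label above 1 N).
It fails at once if the square tablet is taken out or knocked over (distance of square_tablet from where it was at the start of the episode above 0.04 m or angle between square_tablet's own z axis and vertical above 0.4 rad).
It fails at once if the turned box is knocked over (angle between turned_box's own z axis and vertical above 0.5 rad).
It also fails if it takes over 34 s, if anything falls off the work surface, if the arm or the gripper's body presses on something with over 40 N, if the wrist force passes 120 N, or if a joint passes its speed limit or range.

## Working session

There is one attempt and no reset: what is moved stays moved. The work goes in short steps, Python scripts to look and compute and a shell command to move; the robot and the scene stay as the last step left them, time stands still between calls to the robot, and variables do not carry over. Pictures are saved under pics/ and viewed, about 8 in all and at most 12, crops included, and the job is handed in when it is done.

```bash
ls; mkdir -p pics
cat > h.py <<'E'
import numpy as np, cv2
from station import r, vision
def cap(n,f):
    c=vision.capture(n); cv2.imwrite('pics/'+f+'.png',cv2.cvtColor(c['frame'],cv2.COLOR_RGB2BGR))
    np.savez('pics/'+f+'.npz',**{k:np.array(c[k]) for k in('frame','K','xyz','orientation')}); return c
def load(f): return dict(np.load('pics/'+f+'.npz'))
def ray(c,u,v):
    d=np.linalg.inv(c['K'])@[u,v,1]; d=np.array(c['orientation'])@[d[0],-d[1],-d[2]]; return np.array(c['xyz']),d
def plane(c,u,v,z):
    o,d=ray(c,u,v); return (o+d*(z-o[2])/d[2]).round(4)
def proj(c,p):
    q=np.array(c['orientation']).T@(np.array(p)-c['xyz']); q=c['K']@[q[0],-q[1],-q[2]]; return (q[:2]/q[2]).round(1)
E
python3 - <<'E'
from h import *
a=cap('scene','s0');b=cap('side','d0')
for c in(a,b):print([k for k in c],c['xyz'],c['K'])
print(r.sense())
E
```

```text
pics
['frame', 'K', 'xyz', 'orientation'] [-0.10175723 -1.03642231  0.59313628] [[495.7766734    0.         281.33626948]
 [  0.         495.7766734  206.6165722 ]
 [  0.           0.           1.        ]]
['frame', 'K', 'xyz', 'orientation'] [ 0.5295513  -1.36144231  0.47881325] [[520.62941384   0.         286.09669686]
 [  0.         520.62941384 213.32926866]
 [  0.           0.           1.        ]]
{'time_s': 0.1, 'joints': array([-5.78327598e+01,  2.20872506e+01,  3.86964079e-01, -2.19238760e-02,
       -6.84126234e+01, -1.48169112e+01]), 'joint_velocities': array([ 0.04828932, -0.07113262,  0.18053706,  0.03465482,  0.11902331,
       -0.1185196 ]), 'effort': array([-4.46234926e-04, -3.91690457e+01,  1.87934518e+01,  4.23184946e+00,
        1.34444906e-02, -7.29152521e-05]), 'tcp_pos': array([ 0.18624245, -0.59608978,  0.24656391]), 'ee_rot': array([[-9.54541233e-01, -2.98077968e-01, -7.47958012e-04],
       [-2.98078863e-01,  9.54539439e-01,  1.85755667e-03],
       [ 1.60258704e-04,  1.99606491e-03, -9.99997995e-01]]), 'wrist_force': array([ 0.07669286,  0.22399549, -0.24620766]), 'moment': array([ 0.00987183, -0.03401386,  0.05258671]), 'gripper_width': 1.0009575751912891}
```

View pics/s0.png

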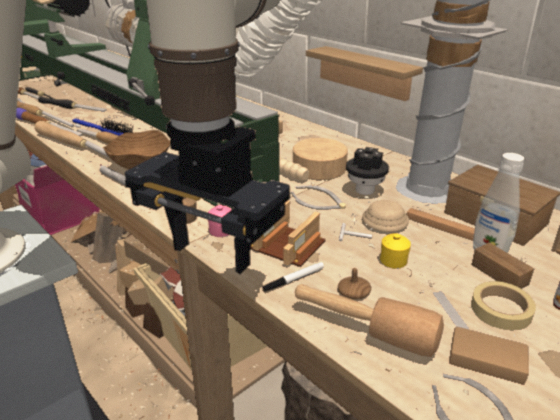

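View pics/d0.png

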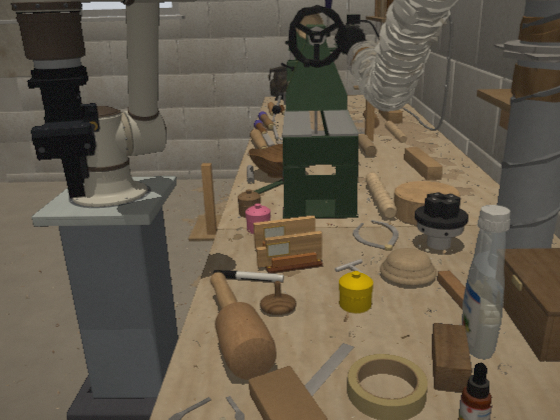

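The side view shows the rack with the two tablets at about (290,245), the dark box at (249,203), with the pink look-alike at (258,218) and the yellow one at (355,290). The gripper partly hides the rack in the scene view. I'll enlarge both.

Run:
```python
from h import *
a=cv2.imread('pics/d0.png')[185:280,225:335]; b=cv2.imread('pics/s0.png')[185:275,200:335]
a=cv2.resize(a,None,fx=5,fy=5,interpolation=cv2.INTER_CUBIC)
a=cv2.convertScaleAbs(a,alpha=1.5)
cv2.imwrite('pics/c0.png',a)
c=load('d0')
for u,v,z in[(249,216,0),(249,193,.064),(258,230,0)]:print(plane(c,u,v,z))
```

```text
[ 0.4005 -0.1764  0.    ]
[ 0.4048 -0.1878  0.064 ]
[ 0.429  -0.2633  0.    ]
```

View pics/c0.png

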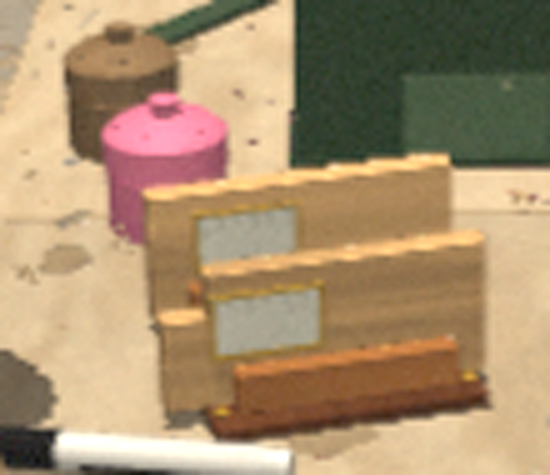

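The front tablet has the notch at its top-left, with its label in the left half facing the camera, so its plain end is on the right. Next I'll compute its pose.

Run:
```python
from h import *
c=load('d0')
P=lambda x,y:(225+x/5-.4,185+y/5-.4)
for n,x,y,z in[('F far R top',485,232,.064),('F near R top',487,241,.064),('F near notch top',207,277,.064),('F far notch top',200,266,.064),('F R bottom-at rack',487,375,.008),('B near R top',450,165,.064),('B near L top',147,198,.064),('notch floor L near',163,325,.046),('rail L',236,368,.026),('rail R',457,345,.026),('base L',215,437,0),('base R',487,403,0),('box bottom L',70,145,0),('box bottom R?',105,158,0),('box top L',66,63,.05),('box top R',177,63,.05),('knob',119,25,.064)]:
    print(n,plane(c,*P(x,y),z))
```

```text
F far R top [ 0.5688 -0.4195  0.064 ]
F near R top [ 0.5693 -0.4282  0.064 ]
F near notch top [ 0.4612 -0.4584  0.064 ]
F far notch top [ 0.4579 -0.4481  0.064 ]
F R bottom-at rack [ 0.5691 -0.4333  0.008 ]
B near R top [ 0.5571 -0.3492  0.064 ]
B near L top [ 0.432  -0.3801  0.064 ]
notch floor L near [ 0.4439 -0.4626  0.046 ]
rail L [ 0.4711 -0.4602  0.026 ]
rail R [ 0.5569 -0.4426  0.026 ]
base L [ 0.4623 -0.4676  0.    ]
base R [ 0.5687 -0.4419  0.    ]
box bottom L [ 0.373  -0.1594  0.    ]
box bottom R? [ 0.3922 -0.1774  0.    ]
box top L [ 0.376  -0.1774  0.05  ]
box top R [ 0.4301 -0.1799  0.05  ]
knob [ 0.4012 -0.1628  0.064 ]
```

```bash
python3 -m jog '{"rot":[[0,0,-2.8],[0,0,0],[0,0,0],[0,0,0],[0,0,0],[0,0,0],[0,0,0],[0,0,0],[0,0,0],[0,0,0]],"delta_pos":[[36,16,-5],[36,16,-5],[36,16,-5],[36,16,-5],[36,16,-5],[36,17,-5],[36,17,-5],[36,17,-5],[36,17,-5],[30,17,-2]],"grip":[80,80,80,80,80,80,80,80,80,80]}' && python3 -m jog '{"rot":[[0,0,0],[0,0,0],[0,0,0]],"delta_pos":[[0,0,0],[0,0,0],[0,0,0]],"grip":[80,80,80]}'
python3 - <<'E'
from h import *
c=cap('wrist','w0');s=r.sense();print(s['time_s'],s['tcp_pos'],s['ee_rot'].round(3),s['joints'].round(1))
print(c['xyz'],c['orientation'])
E
```

```text
time_s: 0.93
tcp_pos: [0.5422, -0.4299, 0.1988]
ee_rot: [[-0.968, -0.252, -0.002], [-0.252, 0.968, 0.001], [0.001, 0.002, -1.0]]
wrist_force: [0.1, -1.0, 0.2]
gripper_width: 0.798
time_s: 1.18
tcp_pos: [0.54, -0.4314, 0.1999]
ee_rot: [[-0.968, -0.251, -0.001], [-0.251, 0.968, 0.001], [0.001, 0.001, -1.0]]
wrist_force: [-0.9, -0.6, 0.8]
gripper_width: 0.797
1.2333 [ 0.53947308 -0.43192395  0.20035516] [[-0.968 -0.25  -0.001]
 [-0.25   0.968  0.   ]
 [ 0.001  0.001 -1.   ]] [-25.3  30.3   7.1   0.  -66.8 -50.2]
[ 0.46115946 -0.45118048  0.33833351] [[-2.50837209e-01 -9.25549199e-01 -2.83618360e-01]
 [ 9.68028964e-01 -2.39591559e-01 -7.42684928e-02]
 [ 7.86578902e-04 -2.93180089e-01  9.56056911e-01]]
```

View pics/w0.png

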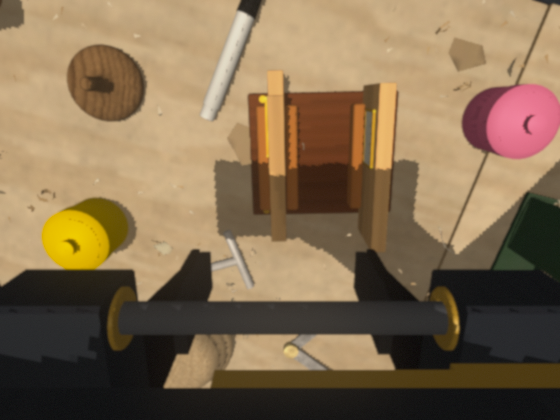

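The wrist view from above shows the front (notched) tablet as the left strip, columns ~268–285, rows 72–240, with its label frame on its left face at (268,130). The other tablet is at column ~380. I'll measure the edges of the left strip's top.

Run:
```python
from h import *
c=load('w0');f=c['frame'].astype(int)
for v in(90,130,170,200,230):
    print(v,[tuple(f[v,u]) [0:3] and int(f[v,u].sum()//3) for u in range(258,304,2)])
print('col',[(v,int(f[v,278].sum()//3)) for v in list(range(64,104,3))+list(range(170,250,4))])
```

```text
90 [168, 168, 169, 169, 164, 163, 170, 170, 170, 170, 171, 171, 155, 101, 97, 123, 158, 167, 167, 166, 167, 166, 166]
130 [112, 121, 121, 127, 150, 156, 161, 160, 155, 154, 153, 155, 153, 101, 58, 80, 114, 119, 117, 89, 52, 62, 69]
170 [50, 61, 64, 64, 63, 92, 154, 162, 158, 156, 153, 153, 154, 131, 67, 61, 64, 62, 62, 58, 43, 39, 38]
200 [45, 55, 63, 64, 64, 65, 80, 90, 90, 88, 84, 80, 81, 76, 54, 57, 61, 62, 63, 60, 45, 37, 37]
230 [87, 88, 87, 87, 88, 89, 90, 94, 94, 91, 89, 89, 88, 89, 84, 86, 86, 87, 88, 88, 88, 88, 89]
col [(64, 169), (67, 168), (70, 163), (73, 172), (76, 172), (79, 171), (82, 172), (85, 173), (88, 172), (91, 172), (94, 162), (97, 152), (100, 153), (103, 154), (170, 153), (174, 135), (178, 80), (182, 80), (186, 79), (190, 81), (194, 83), (198, 84), (202, 84), (206, 85), (210, 87), (214, 88), (218, 89), (222, 90), (226, 90), (230, 89), (234, 89), (238, 90), (242, 143), (246, 153)]
```

Run:
```python
from h import *
c=load('w0')
for u,v in[(269,170),(284.6,170),(270.3,200),(285.3,200),(284,130),(283.5,96),(278,94.5),(278,240.5)]:print(u,v,plane(c,u,v,.064))
t=np.array([np.cos(np.radians(14.5)),np.sin(np.radians(14.5))])
for v in(105,130,170,200,225):
    pass
```

```text
269 170 [ 0.5158 -0.4475  0.064 ]
284.6 170 [ 0.5128 -0.4361  0.064 ]
270.3 200 [ 0.5384 -0.4409  0.064 ]
285.3 200 [ 0.5355 -0.4296  0.064 ]
284 130 [ 0.4841 -0.444   0.064 ]
283.5 96 [ 0.4611 -0.4504  0.064 ]
278 94.5 [ 0.4611 -0.4544  0.064 ]
278 240.5 [ 0.5697 -0.4268  0.064 ]
```

```bash
python3 -m jog '{"rot":[[0,0,1],[0,0,0],[0,0,0],[0,0,0],[0,0,0],[0,0,0],[0,0,0],[0,0,0]],"delta_pos":[[1,-2,-25],[0,0,-25],[0,0,-25],[0,0,-25],[0,0,-25],[0,0,-15],[0,0,-5],[0,0,0]],"grip":[80,80,80,80,80,80,80,80]}'
python3 - <<'E'
from h import *
c=cap('wrist','w1');d=cap('side','d1')
a=cv2.resize(cv2.imread('pics/d1.png')[170:290,220:360],None,fx=3,fy=3,interpolation=cv2.INTER_CUBIC)
b=cv2.resize(cv2.imread('pics/w1.png')[:300,100:460],(432,360))
cv2.imwrite('pics/c1.png',np.hstack([a[:360,:340],b]))
E
```

```text
time_s: 1.9
tcp_pos: [0.5395, -0.4341, 0.0543]
ee_rot: [[-0.964, -0.266, -0.003], [-0.266, 0.964, 0.001], [0.002, 0.002, -1.0]]
wrist_force: [0.0, -0.7, 0.8]
gripper_width: 0.804
```

View pics/c1.png

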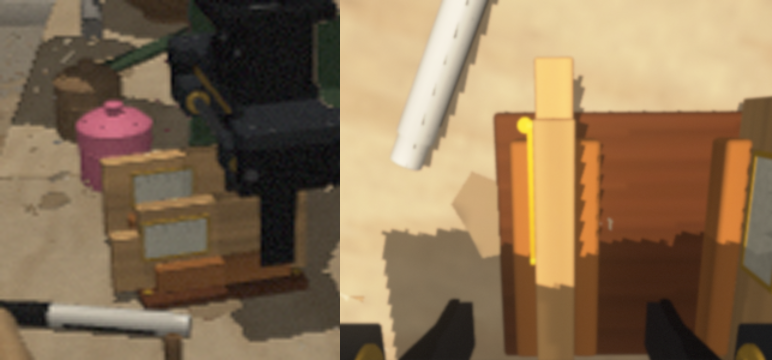

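The left half is the side view: the near finger (columns 262–298) is well clear of the label, which ends at column 208. The right half is the wrist view: the notch step is clear at (555,118), and the tablet (centre column 555) is centred between the fingers (mid 559). I'll close the gripper.

```bash
python3 -m jog '{"rot":[[0,0,0],[0,0,0],[0,0,0],[0,0,0],[0,0,0],[0,0,0],[0,0,0],[0,0,0],[0,0,0],[0,0,0]],"delta_pos":[[0,0,0],[0,0,0],[0,0,0],[0,0,0],[0,0,0],[0,0,0],[0,0,0],[0,0,0],[0,0,0],[0,0,0]],"grip":[0,0,0,0,0,0,0,0,0,0]}'; python3 -m jog '{"rot":[[0,0,0],[0,0,0],[0,0,0],[0,0,0]],"delta_pos":[[0,0,0],[0,0,0],[0,0,0],[0,0,0]],"grip":[0,0,0,0]}'
```

```text
time_s: 2.83
tcp_pos: [0.5415, -0.4337, 0.0555]
ee_rot: [[-0.963, -0.268, 0.0], [-0.268, 0.963, -0.0], [-0.0, -0.0, -1.0]]
wrist_force: [0.2, -0.8, -0.4]
gripper_width: 0.138
time_s: 3.17
tcp_pos: [0.5415, -0.4337, 0.0555]
ee_rot: [[-0.963, -0.268, 0.0], [-0.268, 0.963, -0.0], [-0.0, -0.0, -1.0]]
wrist_force: [0.3, -2.6, -1.7]
gripper_width: 0.136
```

Closed on 11.9 mm, so it is holding the tablet. Now I'll lift straight up.

```bash
python3 -m jog '{"rot":[[0,0,0],[0,0,0],[0,0,0],[0,0,0],[0,0,0],[0,0,0],[0,0,0],[0,0,0],[0,0,0],[0,0,0]],"delta_pos":[[0,0,8],[0,0,12],[0,0,15],[0,0,15],[0,0,20],[0,0,25],[0,0,30],[0,0,35],[0,0,30],[0,0,20]],"grip":[0,0,0,0,0,0,0,0,0,0]}'; python3 -m jog '{"rot":[[0,0,0],[0,0,0],[0,0,0]],"delta_pos":[[0,0,20],[0,0,15],[0,0,0]],"grip":[0,0,0]}'
python3 - <<'E'
from h import *
d=cap('side','d2'); w=cap('wrist','w2')
a=cv2.resize(cv2.imread('pics/d2.png')[60:290,200:400],None,fx=2,fy=2); b=cv2.resize(cv2.imread('pics/w2.png')[:,:],(400,300))
b=cv2.copyMakeBorder(b,0,160,0,0,cv2.BORDER_CONSTANT); cv2.imwrite('pics/c2.png',np.hstack([a,b]))
print(r.sense()['joints'])
E
```

```text
time_s: 4.0
tcp_pos: [0.5414, -0.4334, 0.2713]
ee_rot: [[-0.963, -0.268, 0.004], [-0.268, 0.963, -0.003], [-0.003, -0.004, -1.0]]
wrist_force: [-0.7, -0.1, -0.8]
gripper_width: 0.136
time_s: 4.25
tcp_pos: [0.5418, -0.4338, 0.3066]
ee_rot: [[-0.963, -0.268, 0.007], [-0.268, 0.963, -0.004], [-0.005, -0.006, -1.0]]
wrist_force: [0.3, 0.2, 0.7]
gripper_width: 0.139
[-2.53534217e+01  2.73818795e+01  1.65699766e+01 -6.12558482e-02
 -7.91467729e+01 -4.90924039e+01]
```

View pics/c2.png

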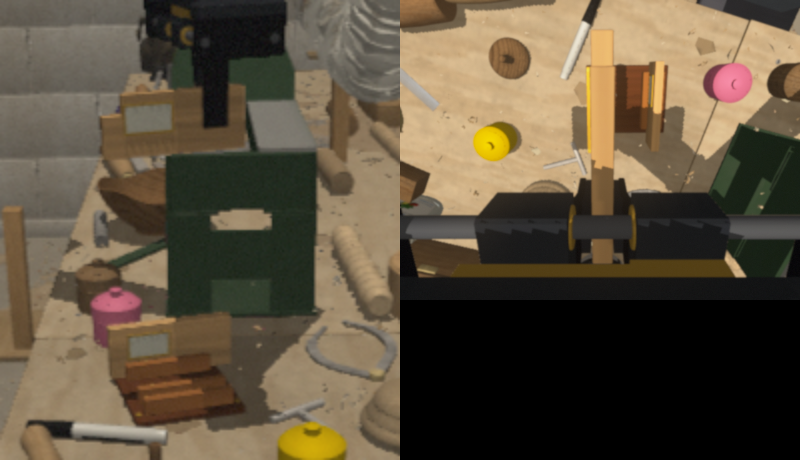

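Both views show the tablet gripped and level at z≈0.3, and the square tablet still standing. First I'll check the lathe's height, then move in close to the base while yawing.

```bash
python3 - <<'E'
from h import *
c=load('d0')
for u,v in[(284,130),(357,130),(284,215),(340,108)]:
    o,d=ray(c,u,v); print((o+d*(-.2-o[1])/d[1]).round(3))
E
python3 -m jog '{"rot":[[0,0,7],[0,0,7],[0,0,7],[0,0,7],[0,0,7],[0,0,7],[0,0,7],[0,0,7],[0,0,7],[0,0,7]],"delta_pos":[[-17,9,0],[-17,9,0],[-17,9,0],[-17,9,0],[-17,9,0],[-17,9,0],[-17,9,0],[-17,9,0],[-17,9,0],[-12,9,0]],"grip":[0,0,0,0,0,0,0,0,0,0]}'; python3 -m jog '{"rot":[[0,0,4.5],[0,0,0]],"delta_pos":[[0,0,0],[0,0,0]],"grip":[0,0]}'; python3 -c "
from station import r;print(r.sense()['joints'].round(1))"
```

```text
[ 0.493 -0.2    0.218]
[ 0.657 -0.2    0.214]
[ 0.488 -0.2    0.011]
[ 0.619 -0.2    0.265]
time_s: 5.18
tcp_pos: [0.3739, -0.3422, 0.2989]
ee_rot: [[-0.072, -0.997, -0.004], [-0.997, 0.072, 0.003], [-0.002, 0.004, -1.0]]
wrist_force: [-0.0, 0.6, -0.2]
gripper_width: 0.136
time_s: 5.35
tcp_pos: [0.3749, -0.3425, 0.2996]
ee_rot: [[0.002, -1.0, -0.002], [-1.0, -0.002, 0.002], [-0.002, 0.002, -1.0]]
wrist_force: [-0.4, 0.1, -0.5]
gripper_width: 0.133
[-24.1   8.6 -10.5  -0.  -71.1  24.2]
```

```bash
python3 -m jog '{"rot":[[0,-7,0],[0,-7,0],[0,-7,0],[0,-7,0],[0,-7,0],[0,-7,0],[0,-7,0],[0,-3,0],[0,0,0],[0,0,0]],"delta_pos":[[0,20,0],[0,22,0],[0,22,0],[0,22,0],[0,22,0],[0,22,0],[0,22,0],[0,22,0],[0,20,0],[0,10,0]],"grip":[0,0,0,0,0,0,0,0,0,0]}'; python3 -m jog '{"rot":[[0,0,0],[0,0,0],[0,0,0],[0,0,0]],"delta_pos":[[0,0,0],[0,0,0],[0,0,0],[0,0,0]],"grip":[0,0,0,0]}'
python3 - <<'E'
from h import *
d=cap('side','d3'); w=cap('wrist','w3'); e=cap('scene','s3')
a=cv2.resize(cv2.imread('pics/d3.png')[60:290,180:380],None,fx=2,fy=2); b=cv2.resize(cv2.imread('pics/s3.png')[60:290,90:290],None,fx=2,fy=2)
cv2.imwrite('pics/c3.png',np.hstack([a,b]))
s=r.sense();print(s['joints'].round(1)); print('centre',s['tcp_pos']+s['ee_rot'][:,2]*.0195+s['ee_rot'][:,0]*.0358)
E
```

```text
time_s: 6.18
tcp_pos: [0.3702, -0.1717, 0.2969]
ee_rot: [[-0.02, -0.639, 0.769], [-1.0, 0.008, -0.019], [0.006, -0.77, -0.639]]
wrist_force: [-1.1, -1.0, 0.1]
gripper_width: 0.135
time_s: 6.52
tcp_pos: [0.372, -0.173, 0.2984]
ee_rot: [[-0.021, -0.637, 0.77], [-1.0, 0.007, -0.021], [0.008, -0.771, -0.637]]
wrist_force: [0.4, -0.6, -0.4]
gripper_width: 0.14
[ -2.8 -21.1 -49.2  -4.7 -11.6   6. ]
centre [ 0.38601569 -0.20930939  0.28613352]
```

View pics/c3.png

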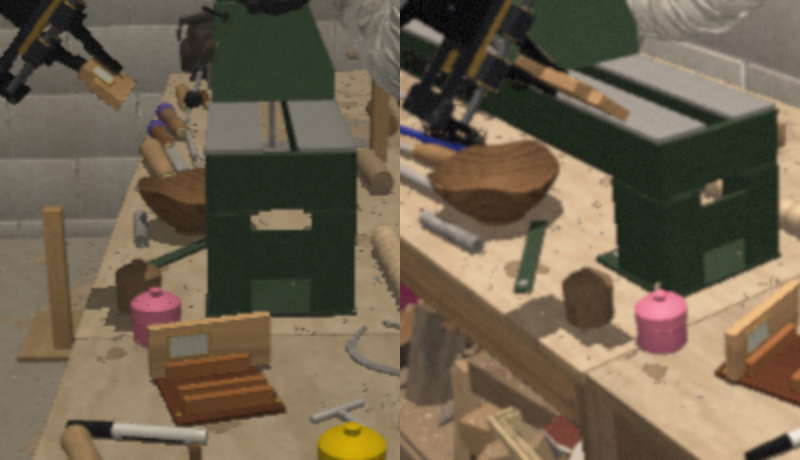

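The left (side) crop shows the tablet at (105,85), tipped with its label facing up. The dark box is undisturbed at (138,285) and the square tablet is still standing. In the right (scene) crop the box is at (588,296). The last move stopped short because joint 5 is near its limit. I'll triangulate the box from the two views before correcting.

Run:
```python
from h import *
a,b=load('d3'),load('s3')
def box(c,u0,v0,R=16):
    f=c['frame']; h=cv2.cvtColor(f,cv2.COLOR_RGB2HSV); 
    g=f.astype(int).sum(2); m=((g<300)&(h[...,0]<22)).astype(np.uint8)
    k=np.zeros_like(m);k[v0-22:v0+24,u0-R:u0+R]=1; m*=k
    n,l,s,ce=cv2.connectedComponentsWithStats(m); i=l[v0,u0]; return s[i],ce[i]
pts=[]
print(box(a,248,202),box(b,184,207))
def tri(p,q):
    (o1,d1),(o2,d2)=ray(a,*p),ray(b,*q); d1/=np.linalg.norm(d1);d2/=np.linalg.norm(d2)
    t=np.linalg.lstsq(np.c_[d1,-d2],o2-o1,rcond=None)[0]; return (o1+d1*t[0]).round(4),(o2+d2*t[1]).round(4)
print(tri(box(a,248,202)[1],box(b,184,207)[1]))
print(plane(a,249,193,.055),plane(b,184.5,197.5,.055))
```

```text
(array([232, 189,  30,  37, 587], dtype=int32), array([244.17376491, 205.5911414 ])) (array([168, 194,  32,  37, 851], dtype=int32), array([183.29847239, 213.41950646]))
(array([ 0.3912, -0.1859,  0.0312]), array([ 0.39  , -0.1872,  0.028 ]))
[ 0.4021 -0.1623  0.055 ] [ 0.4077 -0.1696  0.055 ]
```

The box is at about (0.404, -0.17). I'll ease the tilt by 4° for joint margin and move (+16, +36, -30) mm.

```bash
python3 -m jog '{"rot":[[0,2,0],[0,2,0],[0,0,0],[0,0,0],[0,0,0],[0,0,0],[0,0,0],[0,0,0],[0,0,0],[0,0,0]],"delta_pos":[[4,8,-5],[4,8,-8],[4,8,-8],[4,8,-7],[0,4,-2],[0,0,0],[0,0,0],[0,0,0],[0,0,0],[0,0,0]],"grip":[0,0,0,0,0,0,0,0,0,0]}'; python3 -m jog '{"rot":[[0,0,0],[0,0,0],[0,0,0],[0,0,0],[0,0,0],[0,0,0]],"delta_pos":[[0,0,0],[0,0,0],[0,0,0],[0,0,0],[0,0,0],[0,0,0]],"grip":[0,0,0,0,0,0]}'
python3 - <<'E'
from h import *
d=cap('side','d4'); w=cap('wrist','w4'); e=cap('scene','s4')
a=cv2.resize(cv2.imread('pics/d4.png')[60:290,200:330],None,fx=2,fy=2); b=cv2.resize(cv2.imread('pics/s4.png')[60:290,120:250],None,fx=2,fy=2)
w=cv2.copyMakeBorder(cv2.resize(cv2.imread('pics/w4.png'),(280,210)),0,250,0,0,cv2.BORDER_CONSTANT)
cv2.imwrite('pics/c4.png',np.hstack([a,b,w]))
s=r.sense();print(s['joints'].round(1),s['joint_velocities'].round(2)); c=s['tcp_pos']+s['ee_rot'][:,2]*.0195+s['ee_rot'][:,0]*.0358
print('centre',c,'label n up deg',np.degrees(np.arccos(-s['ee_rot'][2,1])),proj(d,c)-[200,60],proj(e,c)-[120,60])
E
```

```text
time_s: 7.5
tcp_pos: [0.3829, -0.1513, 0.2796]
ee_rot: [[-0.005, -0.694, 0.72], [-1.0, 0.006, -0.001], [-0.003, -0.72, -0.694]]
wrist_force: [0.1, 0.4, -1.0]
gripper_width: 0.136
time_s: 8.0
tcp_pos: [0.383, -0.1511, 0.2793]
ee_rot: [[-0.005, -0.695, 0.719], [-1.0, 0.005, -0.001], [-0.003, -0.719, -0.695]]
wrist_force: [0.3, -0.3, -0.1]
gripper_width: 0.136
[  2.1 -19.3 -54.3  10.   -9.2 -11.7] [ 0.01 -0.04 -0.04  0.12  0.   -0.05]
centre [ 0.39685722 -0.18695327  0.26564518] label n up deg 44.00343526047658 [40.9 48.6] [54.9 50.4]
```

View pics/c4.png

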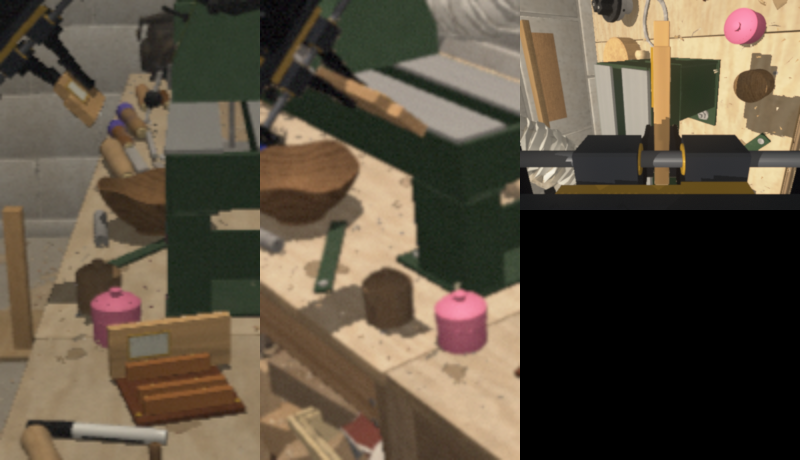

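The picture agrees with the prediction: the tablet is over the box, label up, with the box and the square tablet unmoved. But joint 5 is at -9.2°, right on its limit of -9.14°. Raising the arm and reaching slightly out will back it off.

```bash
python3 -m jog '{"rot":[[0,1,0],[0,1,0],[0,1,0],[0,0,0],[0,0,0],[0,0,0],[0,0,0],[0,0,0],[0,0,0],[0,0,0]],"delta_pos":[[2,1,8],[3,2,10],[3,2,10],[3,2,10],[2,1,8],[0,0,0],[0,0,0],[0,0,0],[0,0,0],[0,0,0]],"grip":[0,0,0,0,0,0,0,0,0,0]}'; python3 -m jog '{"rot":[[0,0,0],[0,0,0],[0,0,0],[0,0,0],[0,0,0],[0,0,0]],"delta_pos":[[0,0,0],[0,0,0],[0,0,0],[0,0,0],[0,0,0],[0,0,0]],"grip":[0,0,0,0,0,0]}'
python3 - <<'E'
from h import *
s=r.sense();print(s['joints'].round(1),s['joint_velocities'].round(2)); c=s['tcp_pos']+s['ee_rot'][:,2]*.0195+s['ee_rot'][:,0]*.0358
print('centre',c,'to box',np.hypot(*(c[:2]-[.404,-.17])),'label n up deg',np.degrees(np.arccos(-s['ee_rot'][2,1])))
E
```

```text
time_s: 8.98
tcp_pos: [0.3956, -0.1433, 0.3245]
ee_rot: [[-0.005, -0.732, 0.681], [-1.0, 0.006, -0.001], [-0.003, -0.681, -0.732]]
wrist_force: [-0.4, -0.2, 0.0]
gripper_width: 0.134
time_s: 9.48
tcp_pos: [0.396, -0.1431, 0.3253]
ee_rot: [[-0.005, -0.731, 0.682], [-1.0, 0.006, -0.001], [-0.003, -0.682, -0.731]]
wrist_force: [0.7, 0.2, -0.6]
gripper_width: 0.133
[  4.4 -20.7 -45.7   8.2 -22.2 -11.2] [ 0.07 -0.04  0.01  0.06  0.05 -0.01]
centre [ 0.4091441  -0.17894955  0.31097449] to box 0.010322609736538448 label n up deg 46.99811756236742
```

Joint 5 now has margin (-22°). I'll tip it 5° further so it is clearly past half way, then take a last look and hand in.

```bash
python3 -m jog '{"rot":[[0,-2,0],[0,-2,0],[0,-1,0],[0,0,0],[0,0,0],[0,0,0],[0,0,0],[0,0,0],[0,0,0],[0,0,0]],"delta_pos":[[0,0,0],[0,0,0],[0,0,0],[0,0,0],[0,0,0],[0,0,0],[0,0,0],[0,0,0],[0,0,0],[0,0,0]],"grip":[0,0,0,0,0,0,0,0,0,0]}'
python3 - <<'E'
from h import *
d=cap('side','d5'); e=cap('scene','s5')
a=cv2.resize(cv2.imread('pics/d5.png')[40:270,200:330],None,fx=2,fy=2); b=cv2.resize(cv2.imread('pics/s5.png')[20:250,120:250],None,fx=2,fy=2)
cv2.imwrite('pics/c5.png',np.hstack([a,b]))
s=r.sense();print(s['joints'].round(1),s['joint_velocities'].round(2)); c=s['tcp_pos']+s['ee_rot'][:,2]*.0195+s['ee_rot'][:,0]*.0358
print('centre',c,'to box',np.hypot(*(c[:2]-[.404,-.17])),'label n up deg',np.degrees(np.arccos(-s['ee_rot'][2,1])))
for n,u,v,w,h in[('d',240,195,24,30)]:
    pass
x,y=load('d0')['frame'].astype(int),d['frame'].astype(int)
print('box/square image change side',np.abs(x-y)[185:222,236:256].mean(),np.abs(x-y)[218:234,256:314].mean())
E
```

```text
time_s: 10.32
tcp_pos: [0.3962, -0.1431, 0.3255]
ee_rot: [[-0.005, -0.669, 0.743], [-1.0, 0.005, -0.001], [-0.003, -0.743, -0.669]]
wrist_force: [0.7, 1.5, -0.4]
gripper_width: 0.135
[  4.1 -21.9 -50.7  13.1 -13.7 -15.8] [-0.04 -0.04  0.04  0.09 -0.03 -0.03]
centre [ 0.41038892 -0.17894373  0.31218292] to box 0.01099129707191584 label n up deg 42.004026838832374
box/square image change side 8.854504504504504 2.478448275862069
```

View pics/c5.png

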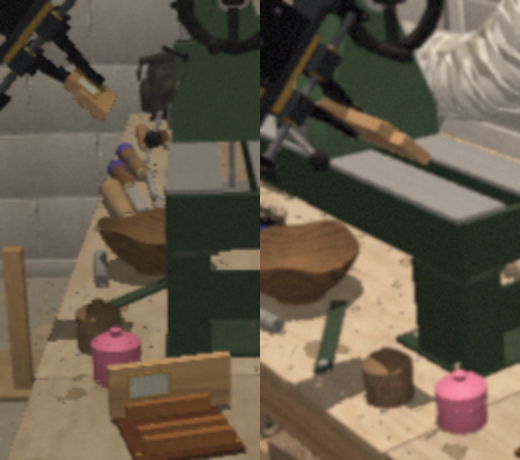

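The tablet is held at (90,95) in the side crop, label up and directly above the dark box, which stands undisturbed at (98,325). The square tablet is still standing in the rack at (170,385). I'm handing in.

```bash
python3 -c "
from station import finish_job
print(finish_job())"
```

```text
the job is handed in; nothing more can be done
None
```

I took the notched tablet out of the rack by its plain end, about 36 mm from its middle. It is now held about 0.31 m up over the turned box, with the job handed in at about 10.4 s.

**Last checks**
- **Position:** the tablet's middle, worked out from the arm's pose, was about 11 mm from the box axis. The box was only located by eye on the pictures: single rays put it within about 10 mm, and a colour-mask triangulation contaminated by shadow was about 20 mm off. The limit is 70 mm.
- **Tilt:** the label face was 42° from straight up.
- **Grip:** the jaws were closed on about 11.7 mm and the arm was still. The fingers were clear of the label in the close-up before they shut.
- **Other objects:** in the last pictures the dark box stood upright and the square tablet stood in the rack. Comparing the first and last side views, the square tablet's area hardly changed. The box's area changed a little more, probably from the arm's shadow.

**What disagreed**
- **Joint 5:** while I was tipping the tablet, joint 5 came to -9.2°, right on its -9.14° limit, and two moves stopped short. I raised the arm and reached slightly further out, and joint 5 ended at -13.7°.
- **Labels:** both tablets' labels appeared to face the same way in the pictures, which doesn't match the scene notes. I picked the tablet by its notch, which was clearly visible.

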